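Lock the grinder shaft with its flat up

ROBOT

A 6-joint arm with a two-finger parallel gripper is mounted at the origin on a cart in front of the work surface, level with it; the furniture and walls round the work are solid. World frame = base frame: x ahead of the robot, y to its left, z up, the work surface at z = 0. Lengths are in m, angles in rad, forces in N, time in s.
With the tool pointing down it reaches from about 0.3 to 0.775 m from the base axis. Payload 14.6 kg.
Tool frame: the origin (TCP) lies midway between the tips of the shut fingers; the grasp point (between the pads) lies 19 mm behind it (grasp_offset is the distance from the TCP to the grasp point, in m); z points along the fingers, y is the line along which they close (so a half turn about z gives the same grasp; the last joint's range is limited). The gripper opens to 94 mm and grips with 3 to 60 N. Pads are 16 mm wide; open, the fingers measure 119 mm over their backs; the gripper's body (75 mm by 177 mm) begins 78 mm behind the grasp point.
Start: joints at [-0.067, 0.3, 1.521, -0, 1.321, -0.067], TCP at [0.55, -0, 0.205] pointing down, gripper open.
Joint ranges: [-3.03, 3.03], [-0.79, 2.21], [0.23, 2.52], [-1.04, 4.18], [0, 3.07], [-2.55, 2.55]. Speed limits (rad/s): [2.22, 2.22, 2.57, 3.14, 3.14, 3.14].

INTERFACE

Orientations are given as [roll, pitch, yaw] about the fixed x, y, z axes, in that order (R = Rz(yaw) Ry(pitch) Rx(roll)).
In Python, from station import * gives the robot as it stands. The module is installed in compiled form; this text tells all that it offers.
- The arm moves only by the tool send_rows, never from a script. Its argument "rows" is a list of rows, each an object of numbers: "dx", "dy", "dz": the shift along the tool's x, y, z in mm; "roll": the turn about the tool's z in degrees; "jaw": the closure, from -1 (fully open) to 1 (shut). In form: [{"dx": .., "dy": .., "dz": .., "roll": .., "jaw": ..}, ...]. A call has 1 to 12 rows; each row shifts and turns the commanded pose from where the row before left it, along the tool's axes as they then stand; what a row does not reach is not made up. A row lasts 1/12 s, in which the tool goes at most 41.7 mm and 7.16 degrees, less where a joint would pass 70% of its speed; a pose out of reach is approached as far as the arm can. A call is refused whole if a number of a shift passes 41.7 or a number of a turn 7.16, either way. A call with a gripper value outside its range is refused whole. The fingers move at their own pace and stop on an object; "force" is the grip in N (left out, the last holds). Time passes only in rows, so rows that do not move let the fingers close. It gives the time, the measured TCP pose, the force, the opening and the grip force at its end, in the units of the state.
- get_obs(): the state, without advancing time (a new reading comes with each control period).
- camera(name): name is "scene" or "side" or "wrist"; returns a dict with "frame" (384x512x3 uint8, red, green, blue), "z_map" (384x512 float32, m along the optical axis (not along the pixel's ray), 0 where there is no reading), "camera_matrix" (3x3 intrinsics, pixels), "rvec" (rotation vector, rad) and "tvec" (3), from world to camera coordinates, as OpenCV has them. Camera axes: x right, y down, z forward; pixel columns grow to the right and rows downward; lengths in m; the calibration is good to about 2 mm. A picture is of the moment at which its call begins.
- hand_in(): hands the job in; it is judged then, once.
The state is a dict: "time_s": time; "qpos": joint angles; "joint_vel": joint speeds; "tau": joint torques, N m; "ee_pos": TCP position; "eef_rot": TCP orientation; "force": force on the tool from outside, world axes, zero at the start; "moment": the same for the moment, N m; "grip_width": finger opening in m; "grip_force": force on a finger pad.
Only numpy, scipy, OpenCV 4.12 (cv2) and the standard library are available. Lean on these libraries where they do the work, as an engineer would, in place of code of your own. Each camera call takes 0.05 s, during which the arm holds its last target. There are 200 camera calls.

TASK

The grinder's drive shaft lies in the service cradle with its milled flat turned somewhere towards you instead of up. Feel for the flat, turn the shaft until the flat faces straight up, then swing the hinged keeper over until it lies fully home on the flat, and let go. Leave the tamper, the tin and the portafilter beside it where they are.

Things in the scene. Friction and masses are not known exactly. Their poses are not given: they have to be found in the camera images.
- cradle: service cradle, fixed: grey plate 130 (x) x 250 (y) x 12 mm with two aluminium pillow blocks 22 mm thick (round tops, radius 36 mm about the shaft) at y = -101 and +101 mm. They carry a steel shaft of 50 mm diameter, level along y, bare between them. Origin under the plate, 5 mm nearer than its middle; x points away from the robot, y along the shaft to the left, z up
- flat_axis (a point): point on the shaft's axis, 95 mm up; axes as the cradle's, not turning with the shaft. From 83 mm right to 38 mm left of it a flat is milled along the shaft, 18 mm from the axis, 35 mm wide (43 mm from flat to back, else 50). At the start it faces the robot's side, 60 to 140 degrees from straight up (90 = level towards the robot); this angle is not measured and must be found
- collar_axis (a point): point on the shaft's axis in the middle of its round knurled collar, 56 mm long, which gives 50 mm to grip at any angle; axes as the cradle's, not turning with the shaft. The shaft turns either way without end, stiffly (0.4 Nm of friction), and stays where it is left; squeezing it does not turn it
- keeper_hinge (a point): the keeper's hinge axis (along the cradle's y), 60 mm behind the shaft's axis and 125 mm above the worktop; axes as the cradle's
- keeper (a joint): angle of the keeper, a steel arm 22 mm wide, 8 mm thick, reaching 113 mm from its hinge, with a flat dark shoe 28 mm long under it, 60 mm from the hinge. 0 = home: arm level over the shaft, pointing to the robot, shoe on the flat; possible only with the flat within about 10 degrees of up. It opens up and away from the robot: 1.57 = upright; starts at 1.6 to 1.85. Stays where left (0.12 Nm)
- keeper_end (a point): point on the keeper's back (its upper face when home, its far face when open), 106 mm from the hinge; at home x points away from the robot along the arm and z up, both turning with the arm
- tamper: coffee tamper standing to the right of the cradle, steel foot 58 mm, wooden knob, 88 mm high; origin under its middle; leave it alone
- tin: grey sample tin, 68 mm diameter, 60 mm high, behind the tamper; origin under its middle; leave it alone
- portafilter: portafilter lying on the right, 208 mm long, 33 mm high; origin under its middle; leave it alone

How it is judged:
By the outcome, as a careful person would: the job done as asked, in the order asked, and still so for the second after the job is handed in, with the robot touching nothing.
It also fails if it takes over 72 s, if anything falls off the work surface, if the arm or the gripper's body presses on something with over 40 N, if the wrist force passes 120 N, or if a joint passes its speed limit or range.

## Working session

There is one attempt and no reset: what is moved stays moved. The work goes in short steps, Python scripts to look and compute and a tool call to move; the robot and the scene stay as the last step left them, time stands still between calls to the robot, and variables do not carry over. Pictures are saved under pics/ and viewed, at most 10 in all, crops included, and the job is handed in when it is done.

Besides the shell and the picture viewer there is one more tool, called after "Emit:" as a command line: name --argument value ..., lists and objects as JSON in quotes. send_rows: Moves the arm, as the interface text tells. Its arguments: {"type":"object","properties":{"rows":{"type":"array"},"force":{"type":"number"}},"required":["rows"]}

```bash
mkdir -p pics; cat > h.py <<'E'
from station import *
import numpy as np, cv2
from scipy.spatial.transform import Rotation as Ro
def cloud(c):
    z=c["z_map"]; K=c["camera_matrix"]; v,u=np.mgrid[:384,:512]
    p=np.stack([(u-K[0,2])/K[0,0]*z,(v-K[1,2])/K[1,1]*z,z],-1)
    R=cv2.Rodrigues(np.array(c["rvec"]))[0]
    w=(p-np.array(c["tvec"]).ravel())@R
    w[z==0]=np.nan
    return w
def save(c,n): cv2.imwrite("pics/"+n,c["frame"][...,::-1])
E
python3 - <<'E'
from h import *
ims=[]
for n in ("scene","side"):
    c=camera(n); np.savez(n+".npz",w=cloud(c),f=c["frame"]); ims.append(c["frame"])
    print(n,-cv2.Rodrigues(np.array(c["rvec"]))[0].T@np.array(c["tvec"]).ravel())
for n,i in zip("ab",ims): cv2.imwrite(f"pics/{n}.png",i[...,::-1])
print(get_obs())
E
```

```text
scene [-0.15251319 -0.61031963  0.71119326]
side [ 0.13909758 -0.86504213  0.51332605]
{'time_s': 0.1, 'qpos': array([-6.65864089e-02,  3.00406097e-01,  1.52150960e+00,  1.51772831e-05,
        1.32069881e+00, -6.65958311e-02]), 'joint_vel': array([ 0.00078813, -0.00100478, -0.00133923, -0.00145009, -0.00140312,
       -0.00119781]), 'tau': array([ 1.84928511e-03, -5.32644153e+01, -3.53284299e+01,  7.10431044e-02,
        2.34944851e-02, -7.30603051e-05]), 'ee_pos': array([5.49768530e-01, 2.39658237e-05, 2.04952223e-01]), 'eef_rot': array([-3.14057404e+00, -8.26694644e-05,  1.57080194e+00]), 'force': array([ 0.68832036, -0.05757115,  0.917058  ]), 'moment': array([ 0.02254064, -0.02161136,  0.0033996 ]), 'grip_force': 0.0, 'grip_width': 0.0939899397258827}
```

View pics/a.png

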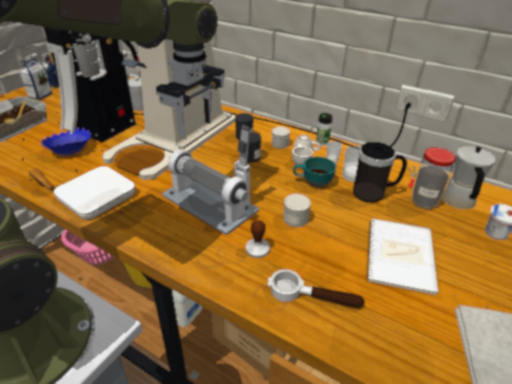

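View pics/b.png

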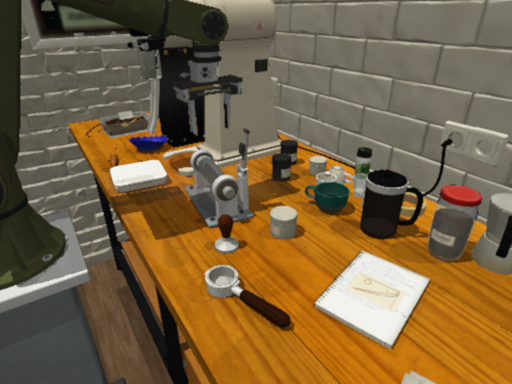

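The scene picture shows the cradle at about (210,190), with its shaft running from (180,160) to (240,190). The keeper stands upright at (247,145) near the right block. The tamper is at (258,240), the tin at (297,208) and the portafilter at (310,290).

```bash
python3 - <<'E'
from h import *
for n,box in (("scene",(160,125,275,235)),("side",(175,120,265,230))):
    d=np.load(n+".npz"); w=d["w"]; f=d["f"]
    u0,v0,u1,v1=box
    s=4.6
    cv2.imwrite(f"pics/{n}_crop.png",cv2.resize(f[v0:v1,u0:u1],None,fx=s,fy=s,interpolation=cv2.INTER_CUBIC)[...,::-1])
    if n=="scene":
        for p in [(180,160),(205,182),(215,170),(237,190),(247,140),(247,155),(258,225),(297,200),(283,285),(170,195),(238,226),(254,209)]: print(n,p,w[p[1],p[0]].round(3))
    else:
        for p in [(203,160),(215,175),(228,190),(244,140),(242,170),(226,220),(283,212),(218,222),(250,212)]: print(n,p,w[p[1],p[0]].round(3))
E
```

```text
scene (180, 160) [0.522 0.038 0.116]
scene (205, 182) [ 0.5   -0.061  0.095]
scene (215, 170) [ 0.534 -0.069  0.117]
scene (237, 190) [ 0.502 -0.159  0.109]
scene (247, 140) [ 0.58  -0.138  0.206]
scene (247, 155) [ 0.579 -0.138  0.163]
scene (258, 225) [ 0.443 -0.256  0.085]
scene (297, 200) [ 0.606 -0.275  0.058]
scene (283, 285) [ 0.381 -0.361  0.007]
scene (170, 195) [0.488 0.059 0.01 ]
scene (238, 226) [ 0.492 -0.167  0.002]
scene (254, 209) [ 0.562 -0.172  0.012]
side (203, 160) [0.522 0.011 0.116]
side (215, 175) [ 0.506 -0.096  0.114]
side (228, 190) [ 0.501 -0.178  0.106]
side (244, 140) [ 0.584 -0.122  0.205]
side (242, 170) [ 0.564 -0.142  0.132]
side (226, 220) [ 0.447 -0.263  0.082]
side (283, 212) [ 0.599 -0.278  0.06 ]
side (218, 222) [ 0.435 -0.245  0.071]
side (250, 212) [ 0.571 -0.168  0.013]
```

View pics/scene_crop.png

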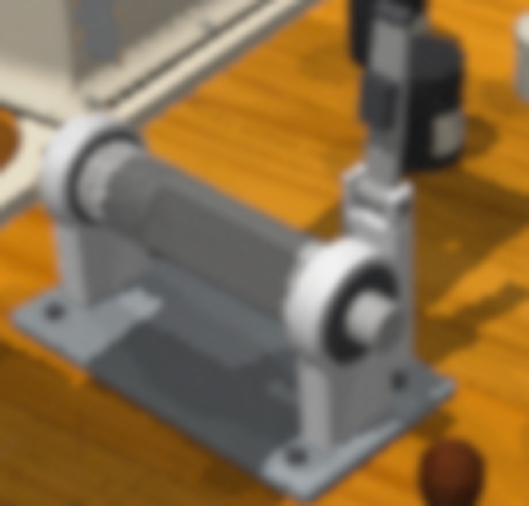

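View pics/side_crop.png

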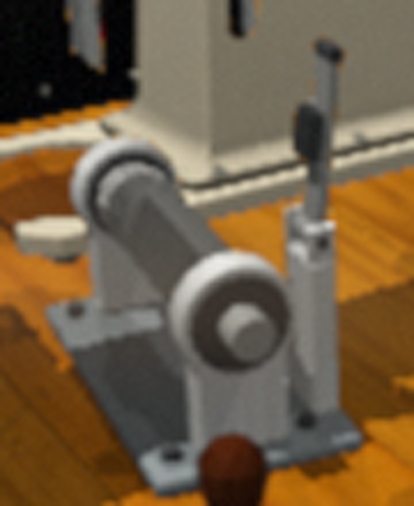

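The crops show the collar at the left end of the shaft and the flat facing up towards the robot. The keeper stands near-upright by the right block, with its shoe on the robot side. Next I'll fit the axis and the flat from the depth map.

```bash
python3 - <<'E'
from h import *
from scipy.optimize import least_squares
P={n:np.load(n+".npz")["w"].reshape(-1,3) for n in("scene","side")}
W=np.vstack([p[~np.isnan(p[:,0])] for p in P.values()])
# plate yaw & extents: points z .008-.016 near
q=W[(abs(W[:,2]-.012)<.003)&(abs(W[:,0]-.53)<.12)&(abs(W[:,1]+.06)<.18)]
print("plate",len(q),np.percentile(q,[1,99],0).round(3), cv2.minAreaRect(q[:,:2].astype(np.float32)))
b=W[(W[:,2]>.07)&(W[:,2]<.14)&(W[:,0]>.46)&(W[:,0]<.56)&(W[:,1]>-.2)&(W[:,1]<.08)]
print(len(b))
# profile along y: radius from axis at guess; fit axis on shaft points between blocks
for lo in np.arange(-.2,.08,.01):
    s=b[(b[:,1]>=lo)&(b[:,1]<lo+.01)]
    if len(s)>3: print(round(lo,2),len(s),"zmax",s[:,2].max().round(4),"xmin",s[:,0].min().round(4))
k=W[(W[:,2]>.14)&(W[:,2]<.26)&(abs(W[:,0]-.58)<.06)&(abs(W[:,1]+.135)<.04)]
for z in np.arange(.14,.26,.01):
    s=k[abs(k[:,2]-z)<.005]
    if len(s): print("keeper z",z.round(3),len(s),np.percentile(s[:,:2],[5,50,95],0).round(3).tolist())
o=W[(W[:,2]>.05)&(W[:,2]<.4)&(W[:,0]>.62)&(W[:,0]<.8)&(abs(W[:,1]+.12)<.14)]
print("behind",len(o),np.percentile(o,[2,50,98],0).round(3) if len(o) else "")
E
```

```text
plate 2648 [[ 0.44  -0.232  0.009]
 [ 0.574  0.076  0.015]] ((0.5216223001480103, -0.08553968369960785), (0.33134275674819946, 0.13728390634059906), 80.5716781616211)
3004
-0.19 6 zmax 0.1043 xmin 0.5046
-0.18 157 zmax 0.1101 xmin 0.4901
-0.17 161 zmax 0.1261 xmin 0.4929
-0.16 522 zmax 0.132 xmin 0.4732
-0.15 169 zmax 0.1321 xmin 0.4735
-0.14 96 zmax 0.1309 xmin 0.4748
-0.13 29 zmax 0.1209 xmin 0.4893
-0.12 69 zmax 0.1211 xmin 0.4894
-0.11 85 zmax 0.1212 xmin 0.4912
-0.1 100 zmax 0.1213 xmin 0.493
-0.09 97 zmax 0.1213 xmin 0.4932
-0.08 88 zmax 0.1214 xmin 0.4957
-0.07 101 zmax 0.1219 xmin 0.4951
-0.06 84 zmax 0.1216 xmin 0.4984
-0.05 81 zmax 0.1211 xmin 0.4968
-0.04 95 zmax 0.1207 xmin 0.5012
-0.03 83 zmax 0.1204 xmin 0.5015
-0.02 93 zmax 0.1208 xmin 0.5045
-0.01 114 zmax 0.1215 xmin 0.5023
0.0 79 zmax 0.122 xmin 0.504
0.01 82 zmax 0.122 xmin 0.5063
0.02 83 zmax 0.1216 xmin 0.5069
0.03 83 zmax 0.1241 xmin 0.5093
0.04 272 zmax 0.1319 xmin 0.5008
0.05 113 zmax 0.1321 xmin 0.5011
0.06 61 zmax 0.1316 xmin 0.5023
keeper z 0.14 27 [[0.572, -0.137], [0.574, -0.13], [0.579, -0.116]]
keeper z 0.15 43 [[0.573, -0.137], [0.576, -0.13], [0.58, -0.117]]
keeper z 0.16 47 [[0.574, -0.138], [0.577, -0.131], [0.581, -0.119]]
keeper z 0.17 39 [[0.568, -0.138], [0.576, -0.135], [0.583, -0.121]]
keeper z 0.18 70 [[0.567, -0.137], [0.571, -0.133], [0.583, -0.118]]
keeper z 0.19 74 [[0.569, -0.138], [0.572, -0.133], [0.584, -0.117]]
keeper z 0.2 90 [[0.57, -0.138], [0.579, -0.13], [0.585, -0.118]]
keeper z 0.21 52 [[0.58, -0.138], [0.583, -0.131], [0.586, -0.117]]
keeper z 0.22 54 [[0.581, -0.138], [0.584, -0.131], [0.588, -0.118]]
keeper z 0.23 56 [[0.582, -0.139], [0.585, -0.132], [0.59, -0.119]]
keeper z 0.24 29 [[0.583, -0.138], [0.587, -0.13], [0.591, -0.117]]
behind 796 [[ 0.621 -0.255  0.051]
 [ 0.76  -0.036  0.073]
 [ 0.797  0.011  0.346]]
```

```bash
cat >> h.py <<'E'
from scipy.optimize import least_squares
def fit(W,yaw0=-.134,full=True):
    """returns yaw,ax,zc,flat angle(rad from up towards robot), from points on shaft; origin line through y=-.053"""
    def loc(p):
        c,s=np.cos(p[0]),np.sin(p[0]); d=W-[p[1],-.053,p[2]]
        return d[:,0]*c+d[:,1]*s, -d[:,0]*s+d[:,1]*c, d[:,2]
    def res(p):
        x,y,z=loc(p)
        fl=(y>-.08)&(y<.035); 
        n=-x*np.sin(p[3])+z*np.cos(p[3])   # along flat normal
        r=np.hypot(x,z)-.025
        e=np.where(fl,np.maximum(n-.018,r),r)
        ok=(y>-.08)&(y<.085)&(abs(r)<.02)&((y<.033)|(y>.043))
        return np.where(ok,e,0)
    best=None
    for a in np.radians(np.arange(-20,150,10)):
        o=least_squares(res,[yaw0,.523,.096,a],loss="soft_l1",f_scale=.002)
        if best is None or o.cost<best.cost: best=o
    return best,res(best.x)
E
python3 - <<'E'
from h import *
for n in ("scene","side","both"):
    W=np.vstack([np.load(m+".npz")["w"].reshape(-1,3) for m in (("scene","side") if n=="both" else (n,))])
    W=W[~np.isnan(W[:,0])]
    ax=.523+.134*(W[:,1]+.053)
    W=W[(W[:,2]>.06)&(W[:,2]<.128)&(abs(W[:,0]-ax)<.032)&(W[:,1]>-.135)&(W[:,1]<.036)]
    o,r=fit(W)
    print(n,len(W),o.x.round(4),"yaw,flat deg",np.degrees(o.x[[0,3]]).round(1),"cost",o.cost,"rms mm",r.std()*1e3)
E
```

```text
scene 972 [-0.6699 -1.0744 -1.2446  3.0188] yaw,flat deg [-38.4 173. ] cost 0.0 rms mm 0.0
side 455 [-0.1377  0.5243  0.0952  1.0549] yaw,flat deg [-7.9 60.4] cost 9.269906888527688e-05 rms mm 0.6736262036363403
both 1427 [-0.1392  0.5237  0.0949  1.0447] yaw,flat deg [-8.  59.9] cost 0.0007007920015139604 rms mm 1.093494407885969
```

Depth puts the axis at x=0.524 (at y=-0.053), cradle yaw -8°, and the flat about 60° from up. I'll go to the collar now.

Emit:
send_rows --rows '[{"dx":8,"dy":-14,"dz":0,"roll":4,"jaw":-1},{"dx":0,"dy":-14,"dz":0,"roll":4,"jaw":-1},{"dz":20},{"dz":20},{"dz":20},{"dz":20},{"dz":20},{"dz":20},{"dz":0},{"dz":0}]'

```text
invalid input at $.rows[2]: expected keys dx, dy, dz, roll, jaw
```

Emit:
send_rows --rows '[{"dx":8,"dy":-14,"dz":0,"roll":4,"jaw":-1},{"dx":0,"dy":-14,"dz":0,"roll":4,"jaw":-1},{"dx":0,"dy":0,"dz":20,"roll":0,"jaw":-1},{"dx":0,"dy":0,"dz":20,"roll":0,"jaw":-1},{"dx":0,"dy":0,"dz":20,"roll":0,"jaw":-1},{"dx":0,"dy":0,"dz":20,"roll":0,"jaw":-1},{"dx":0,"dy":0,"dz":20,"roll":0,"jaw":-1},{"dx":0,"dy":0,"dz":20,"roll":0,"jaw":-1},{"dx":0,"dy":0,"dz":0,"roll":0,"jaw":-1},{"dx":0,"dy":0,"dz":0,"roll":0,"jaw":-1}]'

```text
time_s: 0.93
ee_pos: [0.5216, 0.009, 0.0851]
eef_rot: [-3.14, 0.0, 1.431]
force: [0.3, 0.7, 0.7]
grip_width: 0.0943
grip_force: 0.0
```

```bash
python3 - <<'E'
from h import *
c=camera("wrist"); np.savez("wrist0.npz",w=cloud(c),f=c["frame"]); d=camera("side"); 
cv2.imwrite("pics/w0.png",np.vstack([cv2.resize(np.hstack([c["frame"],]),(400,300)),cv2.resize(d["frame"][100:240,130:320],(400,295))])[...,::-1])
E
```

```text
(no output)
```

View pics/w0.png

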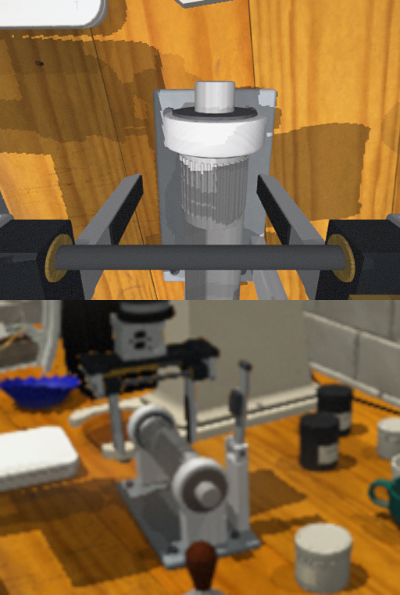

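The wrist view shows the knurled collar at (215,190) between the open fingers, which straddle it as planned. Next the far pad goes against its far side.

Emit:
send_rows --rows '[{"dx":0,"dy":-5,"dz":0,"roll":0,"jaw":-1},{"dx":0,"dy":-5,"dz":0,"roll":0,"jaw":-1},{"dx":0,"dy":-3,"dz":0,"roll":0,"jaw":-1},{"dx":0,"dy":0,"dz":0,"roll":0,"jaw":-1}]'

```text
time_s: 1.37
ee_pos: [0.5098, 0.0107, 0.0863]
eef_rot: [3.138, -0.0, 1.431]
force: [6.2, -1.4, -1.0]
grip_width: 0.094
grip_force: 3.3
```

Emit:
send_rows --rows '[{"dx":0,"dy":-2,"dz":0,"roll":0,"jaw":-1},{"dx":0,"dy":-2,"dz":0,"roll":0,"jaw":-1},{"dx":0,"dy":0,"dz":0,"roll":0,"jaw":-1}]'

```text
time_s: 1.62
ee_pos: [0.5096, 0.0107, 0.0872]
eef_rot: [3.128, -0.001, 1.431]
force: [34.6, -3.8, -14.9]
grip_width: 0.0942
grip_force: 16.8
```

Emit:
send_rows --rows '[{"dx":0,"dy":-2,"dz":2,"roll":0,"jaw":-1},{"dx":0,"dy":-1,"dz":3,"roll":0,"jaw":-1},{"dx":0,"dy":0,"dz":3,"roll":0,"jaw":-1},{"dx":0,"dy":0,"dz":3,"roll":0,"jaw":-1}]'

```text
time_s: 1.95
ee_pos: [0.5099, 0.0108, 0.0799]
eef_rot: [3.119, -0.001, 1.431]
force: [29.0, -5.2, 18.3]
grip_width: 0.0944
grip_force: 14.9
```

```bash
cat > see.py <<'E'
from h import *
import sys
Ws=[]
for n in ("scene","side"):
    W=cloud(camera(n)).reshape(-1,3); W=W[~np.isnan(W[:,0])]
    ax=.5237+.139*(W[:,1]+.053)
    Ws.append(W[(W[:,2]>.06)&(W[:,2]<.128)&(abs(W[:,0]-ax)<.032)&(W[:,1]>-.135)&(W[:,1]<-.02)])
W=np.vstack(Ws)
c,s=np.cos(-.139),np.sin(-.139); d=W-[.5237,-.053,.095]
x,y,z=d[:,0]*c+d[:,1]*s,-d[:,0]*s+d[:,1]*c,d[:,2]
m=(y>-.07)&(y<.03); x,z=x[m],z[m]; r=np.hypot(x,z)
out=[]
for a in range(-40,150):
    n=-x*np.sin(np.radians(a))+z*np.cos(np.radians(a))
    e=np.maximum(n-.018,r-.025); out.append((np.median(abs(e)),np.sqrt(np.mean(np.minimum(abs(e),.005)**2)),a))
print("n",len(x),"best",[(round(q[1]*1e3,2),q[2]) for q in sorted(out,key=lambda q:q[1])[:5]])
o=get_obs(); print(o["force"].round(1),o["moment"].round(1),o["ee_pos"].round(4))
E
python3 see.py
```

```text
n 873 best [(np.float64(1.25), 48), (np.float64(1.25), 47), (np.float64(1.26), 49), (np.float64(1.27), 46), (np.float64(1.29), 50)]
[34.9 -5.6  9.3] [-1.2 -6.7 -0. ] [0.5098 0.0108 0.0795]
```

The drag works and the flat is now near 48°. Continuing.

Emit:
send_rows --rows '[{"dx":0,"dy":-1,"dz":3,"roll":0,"jaw":-1},{"dx":0,"dy":0,"dz":3,"roll":0,"jaw":-1},{"dx":0,"dy":0,"dz":3,"roll":0,"jaw":-1},{"dx":0,"dy":0,"dz":3,"roll":0,"jaw":-1},{"dx":0,"dy":0,"dz":3,"roll":0,"jaw":-1}]'

```text
time_s: 2.47
ee_pos: [0.5102, 0.0108, 0.0655]
eef_rot: [3.117, -0.001, 1.431]
force: [36.0, -7.1, 18.6]
grip_width: 0.0946
grip_force: 18.3
```

```bash
python3 see.py
```

```text
n 871 best [(np.float64(1.13), 15), (np.float64(1.14), 16), (np.float64(1.14), 14), (np.float64(1.16), 17), (np.float64(1.16), 13)]
[40.9 -6.3 11.1] [-1.3 -7.3 -0.1] [0.5102 0.0107 0.0651]
```

Emit:
send_rows --rows '[{"dx":0,"dy":0,"dz":3,"roll":0,"jaw":-1},{"dx":0,"dy":0,"dz":3,"roll":0,"jaw":-1},{"dx":0,"dy":0,"dz":0,"roll":0,"jaw":-1}]'

```text
time_s: 2.82
ee_pos: [0.5103, 0.0107, 0.0591]
eef_rot: [3.117, -0.001, 1.431]
force: [42.2, -7.2, 11.1]
grip_width: 0.094
grip_force: 21.2
```

```bash
python3 see.py
```

```text
n 868 best [(np.float64(1.07), 1), (np.float64(1.08), 0), (np.float64(1.08), 2), (np.float64(1.09), -1), (np.float64(1.1), 3)]
[41.3 -6.9 10.9] [-1.2 -7.3 -0.1] [0.5104 0.0107 0.0591]
```

Emit:
send_rows --rows '[{"dx":0,"dy":12,"dz":0,"roll":0,"jaw":-1},{"dx":0,"dy":10,"dz":0,"roll":0,"jaw":-1},{"dx":0,"dy":0,"dz":-30,"roll":0,"jaw":-1},{"dx":0,"dy":0,"dz":-35,"roll":0,"jaw":-1},{"dx":0,"dy":0,"dz":-35,"roll":0,"jaw":-1},{"dx":0,"dy":0,"dz":-35,"roll":0,"jaw":-1},{"dx":-30,"dy":0,"dz":-30,"roll":0,"jaw":-1},{"dx":-30,"dy":0,"dz":-20,"roll":0,"jaw":1},{"dx":0,"dy":0,"dz":0,"roll":0,"jaw":1},{"dx":0,"dy":0,"dz":0,"roll":0,"jaw":1}]'

```text
time_s: 3.75
ee_pos: [0.5146, -0.0509, 0.2391]
eef_rot: [3.139, 0.0, 1.429]
force: [-0.4, -0.5, -0.8]
grip_width: 0.0771
grip_force: 0.0
```

```bash
python3 see.py; python3 - <<'E'
from h import *
c=camera("wrist"); w=cloud(c).reshape(-1,3); w=w[~np.isnan(w[:,0])]
save(c,"w1.png")
cc,s=np.cos(-.139),np.sin(-.139); d=w-[.5237,-.053,0]
x,y,z=d[:,0]*cc+d[:,1]*s,-d[:,0]*s+d[:,1]*cc,d[:,2]
def plane(m,n):
    if m.sum()<10: print(n,m.sum());return
    A=np.c_[x,y,np.ones_like(x)][m]; k=np.linalg.lstsq(A,z[m],rcond=None)[0]; print(n,m.sum(),"slope deg x,y",np.degrees(np.arctan(k[:2])).round(2),"z at 0",z[m].mean().round(4), "res mm",(1e3*(z[m]-A@k).std()).round(2), "y",y[m].min().round(3),y[m].max().round(3))
plane((abs(x)<.013)&(z>.1)&(z<.125)&(y>-.075)&(y<.03),"flat")
plane((abs(x)<.2)&(abs(z)<.006)&(y>-.15)&(y<.3),"table")
plane((abs(z-.012)<.004)&(abs(x)<.058)&(abs(y)<.12),"plate")
m=(z>.1)&(z<.13)&(abs(x)<.03)
for lo in np.arange(-.09,.1,.015):
    q=m&(y>lo)&(y<lo+.015); 
    if q.sum()>5: print(round(lo,3),q.sum(),[ (round(np.median(z[q&(abs(x-xx)<.003)]),4) if (q&(abs(x-xx)<.003)).any() else None) for xx in (-.02,-.012,-.006,0,.006,.012,.02)])
E
```

```text
n 869 best [(np.float64(1.08), 0), (np.float64(1.08), 1), (np.float64(1.09), -1), (np.float64(1.1), 2), (np.float64(1.11), -2)]
[ 0.7 -0.5  0.8] [ 0.  0. -0.] [ 0.5143 -0.0496  0.2373]
flat 2314 slope deg x,y [0.7  0.04] z at 0 0.1125 res mm 0.66 y -0.075 0.03
table 54536 slope deg x,y [ 0.08 -0.01] z at 0 -0.0006 res mm 0.87 y -0.15 0.201
plate 6009 slope deg x,y [ 0.06 -0.01] z at 0 0.0115 res mm 0.83 y -0.115 0.119
-0.09 980 [np.float64(0.1203), np.float64(0.1225), np.float64(0.1231), np.float64(0.1227), np.float64(0.123), np.float64(0.1229), np.float64(0.1183)]
-0.075 518 [np.float64(0.1106), np.float64(0.1123), np.float64(0.1123), np.float64(0.1125), np.float64(0.1124), np.float64(0.1125), np.float64(0.1086)]
-0.06 545 [np.float64(0.1106), np.float64(0.1127), np.float64(0.1123), np.float64(0.1125), np.float64(0.1126), np.float64(0.1127), np.float64(0.1086)]
-0.045 562 [np.float64(0.1101), np.float64(0.1125), np.float64(0.1126), np.float64(0.1125), np.float64(0.1126), np.float64(0.1125), np.float64(0.1091)]
-0.03 586 [np.float64(0.1104), np.float64(0.1123), np.float64(0.1125), np
[... 574 characters left out ...]
128), np.float64(0.1128), np.float64(0.1132), np.float64(0.1129), np.float64(0.1128), np.float64(0.1084)]
0.045 743 [np.float64(0.111), np.float64(0.1167), np.float64(0.119), np.float64(0.1195), np.float64(0.1185), np.float64(0.116), np.float64(0.1083)]
0.06 772 [np.float64(0.1111), np.float64(0.1167), np.float64(0.1189), np.float64(0.1195), np.float64(0.1188), np.float64(0.116), np.float64(0.1086)]
0.075 786 [np.float64(0.1107), np.float64(0.117), np.float64(0.1188), np.float64(0.1193), np.float64(0.1186), np.float64(0.1162), np.float64(0.1082)]
0.09 977 [np.float64(0.1203), np.float64(0.1226), np.float64(0.1232), np.float64(0.1236), np.float64(0.1226), np.float64(0.1221), np.float64(0.12)]
```

View pics/w1.png

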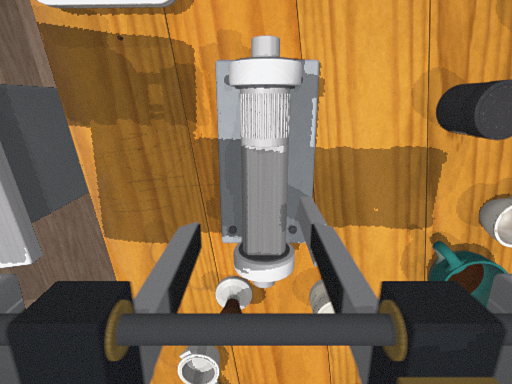

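The wrist view shows the flat facing up at about (265,190). Its fitted slope is 0.6° off level, at 112.5 mm high, and the round collar lies above it. Before the keeper, I'll check the free space behind it.

```bash
python3 - <<'E'
from h import *
W=np.vstack([np.load(m+".npz")["w"].reshape(-1,3) for m in ("scene","side")])
o=W[(W[:,2]>.09)&(W[:,0]>.56)&(W[:,0]<.78)&(W[:,1]>-.26)&(W[:,1]<.0)]
for x in np.arange(.56,.78,.02):
  for y in np.arange(-.26,0,.04):
    s=o[(abs(o[:,0]-x-.01)<.01)&(abs(o[:,1]-y-.02)<.02)]
    if len(s)>3: print(round(x,2),round(y,2),len(s),s[:,2].min().round(3),s[:,2].max().round(3))
c,s_=np.cos(-.139),np.sin(-.139)
k=W[(W[:,2]>.13)&(W[:,2]<.26)&(abs(W[:,0]-.58)<.03)&(abs(W[:,1]+.13)<.03)]-[.5237,-.053,0]
x,y,z=k[:,0]*c+k[:,1]*s_,-k[:,0]*s_+k[:,1]*c,k[:,2]
print("y",np.percentile(y,[2,50,98]),"zmax",z.max())
for zz in np.arange(.15,.25,.015):
    m=abs(z-zz)<.008; print(zz.round(3),np.percentile(x[m],[2,50,98]).round(4))
p=get_obs()["ee_pos"]-[.5237,-.053,0]; print("tcp local",p[0]*c+p[1]*s_,-p[0]*s_+p[1]*c,p[2])
E
```

```text
0.56 -0.18 171 0.09 0.135
0.56 -0.14 572 0.091 0.217
0.56 -0.1 197 0.448 0.503
0.56 -0.06 379 0.312 0.511
0.56 -0.02 26 0.341 0.43
0.58 -0.18 6 0.095 0.233
0.58 -0.14 265 0.137 0.239
0.58 -0.06 169 0.306 0.498
0.58 -0.02 262 0.205 0.434
0.6 -0.06 202 0.306 0.346
0.6 -0.02 247 0.207 0.346
0.62 -0.06 156 0.302 0.347
0.62 -0.02 43 0.302 0.346
y [-0.08234413 -0.07044707 -0.05256095] zmax 0.23867440308838295
0.15 [0.058  0.0618 0.0678]
0.165 [0.0548 0.0632 0.0702]
0.18 [0.0528 0.0569 0.072 ]
0.195 [0.0545 0.0612 0.0732]
0.21 [0.0659 0.0689 0.0744]
0.225 [0.0675 0.0704 0.0777]
0.24 [0.0684 0.0717 0.0781]
tcp local -0.009786072876659311 0.002350207110536313 0.23702839459429498
```

Emit:
send_rows --rows '[{"dx":0,"dy":0,"dz":-36,"roll":0,"jaw":1},{"dx":-17,"dy":30,"dz":0,"roll":0,"jaw":1},{"dx":-17,"dy":30,"dz":0,"roll":0,"jaw":1},{"dx":-17,"dy":30,"dz":0,"roll":0,"jaw":1},{"dx":-18,"dy":28,"dz":0,"roll":0,"jaw":1},{"dx":0,"dy":0,"dz":0,"roll":0,"jaw":1},{"dx":0,"dy":0,"dz":20,"roll":0,"jaw":1},{"dx":0,"dy":0,"dz":20,"roll":0,"jaw":1},{"dx":0,"dy":0,"dz":20,"roll":0,"jaw":1},{"dx":0,"dy":0,"dz":0,"roll":0,"jaw":1},{"dx":0,"dy":0,"dz":0,"roll":0,"jaw":1}]'

```text
time_s: 4.82
ee_pos: [0.6216, -0.1338, 0.2131]
eef_rot: [-3.139, -0.0, 1.432]
force: [1.1, 0.7, 0.1]
grip_width: 0.0004
grip_force: 0.0
```

```bash
python3 - <<'E'
from h import *
c,s_=np.cos(-.139),np.sin(-.139)
d=camera("side"); cv2.imwrite("pics/s1.png",cv2.resize(d["frame"][60:230,170:320],(600,600*170//150*1))[:600][...,::-1])
o=get_obs(); p=o["ee_pos"]-[.5237,-.053,0]; print("tcp local",p[0]*c+p[1]*s_,-p[0]*s_+p[1]*c,p[2],o["grip_width"])
E
```

```text
tcp local 0.10870445828079889 -0.06666864146047169 0.21453680384804752 0.0004572643422441399
```

View pics/s1.png

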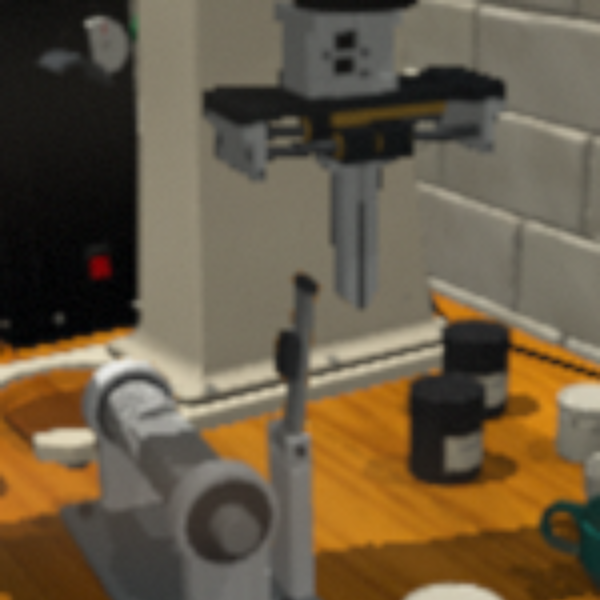

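The side view shows the shut fingers at (355,300), standing behind the keeper at (300,350). I'll pull the keeper over along its arc.

Emit:
send_rows --rows '[{"dx":0,"dy":-15,"dz":1,"roll":0,"jaw":1},{"dx":0,"dy":-14,"dz":1,"roll":0,"jaw":1},{"dx":0,"dy":-12,"dz":1,"roll":0,"jaw":1},{"dx":0,"dy":-11,"dz":1,"roll":0,"jaw":1},{"dx":0,"dy":-11,"dz":3,"roll":0,"jaw":1},{"dx":0,"dy":-11,"dz":5,"roll":0,"jaw":1},{"dx":0,"dy":-10,"dz":6,"roll":0,"jaw":1},{"dx":0,"dy":-9,"dz":7,"roll":0,"jaw":1},{"dx":0,"dy":0,"dz":0,"roll":0,"jaw":1}]'

```text
time_s: 5.62
ee_pos: [0.5292, -0.1215, 0.1896]
eef_rot: [3.141, 0.0, 1.431]
force: [-0.0, -0.1, -0.7]
grip_width: 0.0004
grip_force: 0.0
```

```bash
python3 - <<'E'
from h import *
c,s_=np.cos(-.139),np.sin(-.139)
for n in ("side",):
    W=cloud(camera(n)).reshape(-1,3)-[.5237,-.053,0]
    x,y,z=W[:,0]*c+W[:,1]*s_,-W[:,0]*s_+W[:,1]*c,W[:,2]
    m=(y<-.04)&(y>-.075)&(z>.133)&(z<.26)&(x>-.07)&(x<.13)
    h,_,_=np.histogram2d(z[m],x[m],bins=[np.arange(.13,.26,.01),np.arange(-.07,.12,.01)]); print("x from -70 step10"); 
    for i in range(len(h))[::-1]: print(130+10*i,h[i].astype(int))
o=get_obs(); p=o["ee_pos"]-[.5237,-.053,0]; print("tcp local",p[0]*c+p[1]*s_,-p[0]*s_+p[1]*c,p[2],o["force"])
E
```

```text
x from -70 step10
240 [0 0 0 0 0 0 0 9 1 2 0 0 0 0 0 0 0 0]
230 [0 0 0 0 0 0 0 7 0 2 0 0 0 0 0 0 0 0]
220 [0 0 0 0 0 0 0 8 0 2 0 0 0 0 0 0 0 0]
210 [0 0 0 0 0 8 3 8 2 0 0 0 0 0 0 0 0 0]
200 [0 0 0 0 0 9 6 9 4 1 0 0 0 0 0 0 0 0]
190 [0 0 0 0 0 0 1 8 2 0 0 0 0 0 0 0 0 0]
180 [0 0 0 0 0 0 0 5 4 0 0 0 0 0 0 0 0 0]
170 [ 0  0  0  0  0  0  0 18  7  3  0  0  0  0  0  0  0  0]
160 [ 0  0  0  0  0  0  0  1 10  9  4  0  0  0  0  0  0  0]
150 [0 0 0 0 0 0 0 0 3 4 4 1 0 0 0 0 0 0]
140 [0 0 0 0 0 0 0 0 0 0 2 5 2 0 0 0 0 0]
130 [0 0 0 0 0 0 0 0 0 0 0 0 5 3 0 0 0 0]
tcp local 0.015741417769029348 -0.06712831757321502 0.19018027212949118 [0.49247997 0.05514645 0.04015694]
```

The keeper follows, now at about 45°. I'll bring it down to the flat.

Emit:
send_rows --rows '[{"dx":0,"dy":-8,"dz":8,"roll":0,"jaw":1},{"dx":0,"dy":-7,"dz":9,"roll":0,"jaw":1},{"dx":0,"dy":-6,"dz":10,"roll":0,"jaw":1},{"dx":0,"dy":-4,"dz":11,"roll":0,"jaw":1},{"dx":0,"dy":-3,"dz":11,"roll":0,"jaw":1},{"dx":0,"dy":-1,"dz":6,"roll":0,"jaw":1},{"dx":0,"dy":0,"dz":3,"roll":0,"jaw":1},{"dx":0,"dy":0,"dz":0,"roll":0,"jaw":1}]'

```text
time_s: 6.33
ee_pos: [0.5017, -0.1179, 0.1315]
eef_rot: [3.141, 0.0, 1.431]
force: [0.2, -0.5, -0.2]
grip_width: 0.0005
grip_force: 0.0
```

Now I'll press down gently to feel for the stop.

Emit:
send_rows --rows '[{"dx":0,"dy":0,"dz":2,"roll":0,"jaw":1},{"dx":0,"dy":0,"dz":2,"roll":0,"jaw":1},{"dx":0,"dy":0,"dz":0,"roll":0,"jaw":1},{"dx":0,"dy":0,"dz":0,"roll":0,"jaw":1}]'

```text
time_s: 6.67
ee_pos: [0.5022, -0.118, 0.1305]
eef_rot: [3.139, 0.001, 1.431]
force: [-15.4, 4.4, 32.7]
grip_width: 0.0002
grip_force: 16.8
```

It hit a hard stop at z = 0.1305. Lifting off to check.

Emit:
send_rows --rows '[{"dx":0,"dy":0,"dz":-10,"roll":0,"jaw":1},{"dx":0,"dy":0,"dz":-30,"roll":0,"jaw":1},{"dx":0,"dy":0,"dz":-35,"roll":0,"jaw":1},{"dx":-15,"dy":0,"dz":-35,"roll":0,"jaw":1},{"dx":-30,"dy":0,"dz":-20,"roll":0,"jaw":1},{"dx":-30,"dy":0,"dz":0,"roll":0,"jaw":1},{"dx":0,"dy":0,"dz":0,"roll":0,"jaw":1},{"dx":0,"dy":0,"dz":0,"roll":0,"jaw":1}]'

```text
time_s: 7.33
ee_pos: [0.4908, -0.1931, 0.2574]
eef_rot: [3.141, 0.0, 1.429]
force: [-0.9, -0.1, -0.4]
grip_width: 0.0008
grip_force: 0.0
```

```bash
python3 - <<'E'
from h import *
c,s_=np.cos(-.139),np.sin(-.139)
C=camera("wrist"); D=camera("side")
cv2.imwrite("pics/f.png",np.hstack([cv2.resize(C["frame"],(400,300)),cv2.resize(D["frame"][120:240,170:290],(300,300))])[...,::-1])
def loc(w):
    w=w.reshape(-1,3); w=w[~np.isnan(w[:,0])]-[.5237,-.053,0]
    return w[:,0]*c+w[:,1]*s_,-w[:,0]*s_+w[:,1]*c,w[:,2]
def plane(n,x,y,z,m):
    if m.sum()<10: print(n,m.sum());return
    A=np.c_[x,y,np.ones_like(x)][m]; k=np.linalg.lstsq(A,z[m],rcond=None)[0]; print(n,m.sum(),"slope deg x,y",np.degrees(np.arctan(k[:2])).round(2),"z",z[m].mean().round(4),"res",(1e3*(z[m]-A@k).std()).round(2))
for n,q in (("wrist",C),("side",D)):
    x,y,z=loc(cloud(q))
    plane(n+" keeper",x,y,z,(abs(y+.067)<.009)&(x>-.045)&(x<.05)&(z>.12)&(z<.145))
    plane(n+" flat",x,y,z,(y>-.04)&(y<.03)&(abs(x)<.013)&(z>.1)&(z<.125))
    plane(n+" plate",x,y,z,(abs(z-.012)<.004)&(abs(x)<.058)&(abs(y)<.12))
    for xx in np.arange(-.05,.06,.01):
        m=(abs(y+.067)<.009)&(abs(x-xx)<.005)&(z>.115)&(z<.15); print(round(xx,3),m.sum(),np.median(z[m]).round(4) if m.any() else "",end="; ")
    print()
E
python3 see.py
```

```text
wrist keeper 1814 slope deg x,y [0.03 2.02] z 0.1304 res 0.8
wrist flat 2128 slope deg x,y [ 0.75 -0.05] z 0.1125 res 0.78
wrist plate 4345 slope deg x,y [0.05 0.01] z 0.0115 res 0.86
-0.05 161 0.1311; -0.04 188 0.1304; -0.03 186 0.1305; -0.02 179 0.1304; -0.01 193 0.1304; 0.0 189 0.1304; 0.01 190 0.1305; 0.02 200 0.1304; 0.03 196 0.1304; 0.04 192 0.1304; 0.05 202 0.1305; 
side keeper 162 slope deg x,y [ 0.15 12.26] z 0.1296 res 1.97
side flat 62 slope deg x,y [0.68 0.15] z 0.1131 res 0.7
side plate 841 slope deg x,y [0.22 0.17] z 0.0121 res 1.17
-0.05 23 0.1285; -0.04 18 0.1307; -0.03 19 0.1298; -0.02 19 0.1306; -0.01 18 0.1301; 0.0 14 0.1302; 0.01 15 0.1305; 0.02 16 0.131; 0.03 17 0.1309; 0.04 17 0.1303; 0.05 16 0.1309; 
n 584 best [(np.float64(1.16), 1), (np.float64(1.16), 0), (np.float64(1.17), -1), (np.float64(1.17), 2), (np.float64(1.19), -2)]
[ 0.1 -0.1  0.2] [-0.  0.  0.] [ 0.491  -0.1913  0.2568]
```

View pics/f.png

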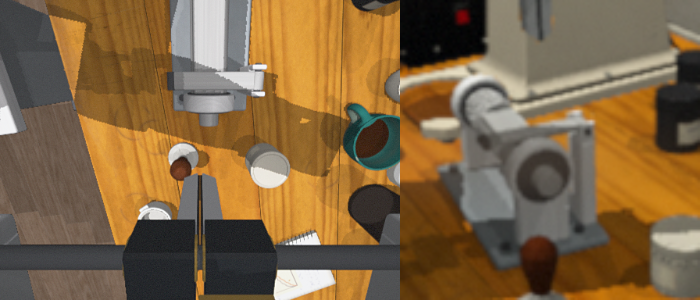

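The view shows the keeper lying level across the shaft (left image, about (215,80)). Its slope is 0.03°, the flat is 0.7° off level, the neighbours are untouched and the gripper is clear. Handing in.

```bash
python3 -c "
from station import *
print(hand_in())"
```

```text
the job is handed in; nothing more can be done
None
```

The flat faces up (about 0.7° off level), the keeper lies level and home on it, the gripper is clear, the tamper, tin and portafilter were not touched, and the job was handed in at about 7.5 s; I found the flat's angle (about 60°) from the camera depth images rather than by touch.

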